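# Let off the handbrake lever

### The job

The overhauled handbrake lever on the bench board is pulled up and held by its ratchet. Let it off with the fingertips alone: press the ribbed steel pad on top of the lever until the pawl is out of the teeth, keep it pressed and push the lever all the way down onto its stop, then take the hand away so that the pawl springs back. Do not force the lever against its teeth or pull it any higher, and leave the loose parts and tools beside the board where they lie.

Things in the scene. Friction and masses are not known exactly. Their poses are not given: they have to be found in the camera images.
- lever_board: plywood board, 262 x 110 x 21 mm, fixed to the bench, with the lever's steel bracket bolted on. Origin on the underside; x is the way the handle points, z up.
- lever_pivot (a point): the lever's hinge, on the board's centre line, 75 mm behind the board's origin (along its -x), 106 mm above the bench. Its axis is level, along the board's y. Stiff: the lever stays where it is left, and with the pawl free it still takes about 13 N, square to the lever at the pad, to push it down.
- brake_lever (a joint): lever angle, rad: 0 = level, down on its stop (a rubber-capped post); grows as the handle rises, end 0.80; starts at 0.40 to 0.62. Lever 17 mm wide, with a black ribbed grip 23 mm thick, 150 to 299 mm from the hinge. Ratchet teeth 0.087 rad apart: with the pawl in them the lever can be pulled up but not pushed down (at most to the next tooth).
- release_pawl (a joint): the pawl and its long arm, one piece, hinged on the lever (80 mm out from the lever's hinge, 26 mm below that line). 0 = fully in the teeth; grows as the pad is pressed; clear of the teeth above 0.12; 0.15 = pressed home. A spring (3 N at the pad at 0, 6.5 N at home) returns it when let go. At the start it may rest part-way up a tooth, 0 to 0.12.
- press_pad: ribbed steel pad on the end of the pawl's arm, over the inner end of the grip: 46 mm along the lever, 30 mm wide, 5 mm thick. Origin at the centre of its top face; x outward along the lever, z out of that face. With the lever level it is 172 mm out from the lever's hinge and 28 mm above it; pressed home, 180 mm out and 14 mm above. These offsets turn with the lever.
- old_shoe: loose old brake shoe, 70 x 156 x 32 mm, on the bench beside the board; to be left alone. Origin under its centre.
- ratchet: loose ratchet handle, 194 mm long, 28 mm high, beside the board; to be left alone. Origin under its centre.
- adjuster: loose brake adjuster strut with a star wheel, 127 mm long, 24 mm high, beside the board; to be left alone. Origin under its centre.
- driver: loose pocket screwdriver, orange handle, 132 mm long, 25 mm high, beside the board; to be left alone. Origin under its centre.

How it is judged:
By the outcome, as a careful person would: the job done as asked, in the order asked, and still so for the second after the job is handed in, with the robot touching nothing.
It also fails if it takes over 32 s, if anything falls off the work surface, if the arm or the gripper's body presses on something with over 40 N, if the wrist force passes 120 N, or if a joint passes its speed limit or range.

### The arm

A 6-joint arm with a two-finger parallel gripper is mounted at the origin on a cart in front of the work surface, level with it; the furniture and walls round the work are solid. World frame = base frame: x ahead of the robot, y to its left, z up, the work surface at z = 0. Lengths are in m, angles in rad, forces in N, time in s.
With the tool pointing down it reaches from about 0.35 to 0.775 m from the base axis. Payload 7.3 kg.
Tool frame: the origin (TCP) lies at the centre of the arm's flange, where the gripper is bolted on; the fingertips stand 178 mm ahead of it and the grasp point (between the pads) lies 159 mm ahead of it; z points along the fingers, y is the line along which they close (so a half turn about z gives the same grasp; the last joint's range is limited). The gripper opens to 92 mm and grips with 3 to 60 N. Pads are 19 mm wide; open, the fingers measure 130 mm over their backs; the gripper's body (75 mm by 190 mm) begins 47 mm behind the grasp point.
Start: joints at [-0.146, 0.342, 1.524, -0, 1.275, -0.146], TCP at [0.525, 0, 0.405] pointing down, gripper open.
Joint ranges: [-2.53, 2.53], [-0.77, 2.02], [0.04, 2.7], [-1, 4.14], [0.28, 2.66], [-3.11, 3.11]. Speed limits (rad/s): [2.57, 2.57, 3.14, 3.14, 3.14, 3.14].

### API

Orientations are given as [roll, pitch, yaw] about the fixed x, y, z axes, in that order (R = Rz(yaw) Ry(pitch) Rx(roll)).
In Python, from cell import telemetry, vision, ticket gives the robot as it stands.
- The arm moves only by the shell command python3 -m crank 'ROWS' [FORCE]. ROWS is JSON, a list of rows, each a list of 5 numbers: the gripper command: -1 is shut, 1 is fully open, values between are in proportion, then the shift along the tool's x, y, z in mm, then the turn about the tool's z in rad. In form: [[fingers, dx, dy, dz, roll], ...]. A call has 1 to 12 rows; each row is the pose to reach, as a shift and turn from the pose commanded when the call began, along the tool's axes at that moment; what a row does not reach only later rows make up. A row lasts 1/12 s, in which the tool goes at most 41.7 mm and 7.16 degrees, less where a joint would pass 70% of its speed; a pose out of reach is approached as far as the arm can. A call with a gripper value outside its range is refused whole. The fingers move at their own pace and stop on an object; FORCE is the grip in N (left out, the last holds). Time passes only in rows, so rows that repeat a pose let the fingers close. It gives the time, the measured TCP pose, the force, the opening and the grip force at its end, in the units of the state.
- telemetry.observe(): the state, without advancing time (a new reading comes with each control period).
- vision.read_camera(name): name is "scene" or "side" or "wrist"; returns (picture, depth): 420x560x3 uint8, red, green, blue; 420x560 float32, m along the optical axis (not along the pixel's ray), 0 where there is no reading.
- vision.get_calibration(name): a dict with "camera_matrix" (3x3 intrinsics, pixels), "rvec" (rotation vector, rad) and "tvec" (3), from world to camera coordinates, as OpenCV has them. Camera axes: x right, y down, z forward; pixel columns grow to the right and rows downward; lengths in m; the calibration is good to about 2 mm. The wrist camera is an equidistant fisheye: a pixel r from the principal point sees the ray r / f radians off the axis. A picture is of the moment at which its call begins: read the wrist's pose just before it. get_calibration takes no time and is no camera call; for the wrist camera it gives the pose at the moment of the call.
- ticket.hand_in(): hands the job in; it is judged then, once.
The state is a dict: "time": time; "qpos": joint angles; "qvel": joint speeds; "joint_efforts": joint torques, N m; "tool_pos": TCP position; "tool_rot": TCP orientation; "contact_force": force on the tool from outside, world axes, zero at the start; "torque": the same for the moment, N m; "opening": finger opening in m; "grip_force": force on a finger pad.
Only numpy, scipy, OpenCV 4.12 (cv2) and the standard library are available. Lean on these libraries where they do the work, as an engineer would, in place of code of your own. Each camera call takes 0.05 s, during which the arm holds its last target. There are 200 camera calls.

## Working session

There is one attempt and no reset: what is moved stays moved. The work goes in short steps, Python scripts to look and compute and a shell command to move; the robot and the scene stay as the last step left them, time stands still between calls to the robot, and variables do not carry over. Pictures are saved under pics/ and viewed, at most 10 in all, crops included, and the job is handed in when it is done.

```bash
ls; mkdir -p pics
python3 - <<'E'
from cell import telemetry, vision
import cv2,numpy as np
print(telemetry.observe())
ims=[]
for n in ["scene","side"]:
    p,d=vision.read_camera(n); np.savez(f'{n}.npz',p=p,d=d); c=vision.get_calibration(n); print(n,c)
    cv2.imwrite(f'pics/{n}.png',cv2.cvtColor(p,cv2.COLOR_RGB2BGR))
E
```

```text
pics
{'time': 0.0, 'qpos': array([-1.45999109e-01,  3.42751925e-01,  1.52504036e+00,  1.12180594e-05,
        1.27538759e+00, -1.45976242e-01]), 'qvel': array([-0.00143144,  0.00011032,  0.00028123, -0.00136787,  0.00095479,
       -0.00024656]), 'joint_efforts': array([ 7.61924657e-04, -4.31245601e+01, -2.44219762e+01,  7.17750052e-02,
        5.59406646e-02, -1.04314388e-04]), 'tool_pos': array([5.24864803e-01, 4.41262524e-05, 4.04021435e-01]), 'tool_rot': array([-3.14002387e+00, -2.41487988e-04,  1.57077000e+00]), 'contact_force': array([1.2849424 , 1.06557008, 0.161716  ]), 'torque': array([ 0.02866824, -0.03344374,  0.00363601]), 'grip_force': 0.0, 'opening': 0.09227917908226321}
scene {'camera_matrix': array([[525.53166993,   0.        , 280.95776278],
       [  0.        , 525.53166993, 215.17245448],
       [  0.        ,   0.        ,   1.        ]]), 'rvec': array([ 2.03616888, -1.18670908,  0.56437116]), 'tvec': array([-0.25663146,  0.39092526,  0.75916496])}
side {'camera_matrix': array([[505.6417755 ,   0.        , 281.46495072],
       [  0.        , 505.6417755 , 214.96208109],
       [  0.        ,   0.        ,   1.        ]]), 'rvec': array([ 0.36592516, -2.45721604,  1.64955657]), 'tvec': array([0.51376117, 0.15979127, 1.08354456])}
```

View pics/scene.png

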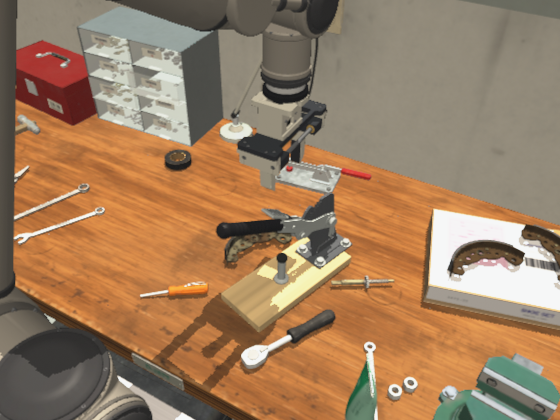

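View pics/side.png

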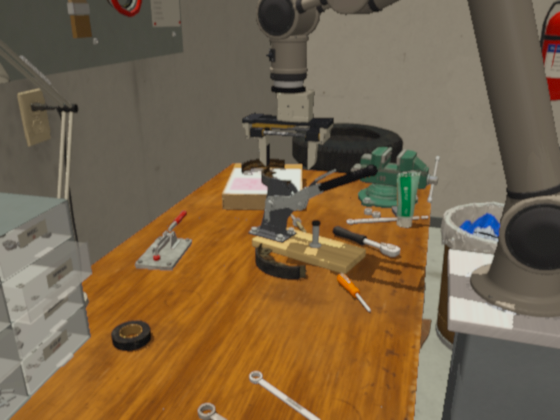

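The scene view shows the board with corners near (222,295), (260,328) and (350,258). The lever's black grip end is at (222,230), the steel bracket near (322,235), and the stop post at (282,265). In the side view the grip end is at (372,172) and the board at about (310,245). The loose parts sit beside the board. Next I measure from depth.

```bash
cat > h.py <<'E'
import numpy as np,cv2
from cell import vision
def cloud(n,d):
    c=vision.get_calibration(n);K=c["camera_matrix"];R=cv2.Rodrigues(c["rvec"])[0]
    v,u=np.indices(d.shape)
    P=np.stack([(u-K[0,2])/K[0,0]*d,(v-K[1,2])/K[1,1]*d,d],-1)
    W=(P-c["tvec"].ravel())@R
    W[d<=0]=np.nan
    return W
E
python3 - <<'E'
from h import *
out=[]
for n,(x0,y0,x1,y1) in {"scene":(205,170,375,340),"side":(235,150,415,290)}.items():
    z=np.load(n+'.npz');p=z['p'];d=z['d'];W=cloud(n,d);hsv=cv2.cvtColor(p,cv2.COLOR_RGB2HSV)
    box=np.zeros(d.shape,bool);box[y0:y1,x0:x1]=1
    m=box&(abs(W[...,2]-.021)<.006)&(hsv[...,2]>90)
    m=cv2.morphologyEx(m.astype(np.uint8),cv2.MORPH_OPEN,np.ones((3,3)))
    k,l,s,_=cv2.connectedComponentsWithStats(m);b=l==1+np.argmax(s[1:,4])
    q=W[b];r=cv2.minAreaRect(q[:,:2].astype(np.float32)*1000)
    print(n,b.sum(),r,np.nanmedian(q[:,2]));print(cv2.boxPoints(r))
    bl=box&(hsv[...,2]<60)&(W[...,2]>.12)&(W[...,2]<.32)
    k,l,s,_=cv2.connectedComponentsWithStats(bl.astype(np.uint8))
    for i in range(1,k):
        if s[i,4]>60:
            q=W[l==i];print(' dark',s[i],np.median(q,0),q.min(0),q.max(0))
    out.append(cv2.resize(cv2.cvtColor(p,cv2.COLOR_RGB2BGR)[y0:y1,x0:x1],None,fx=3.3,fy=3.3,interpolation=cv2.INTER_CUBIC))
cv2.imwrite('pics/c1.png',out[0]);cv2.imwrite('pics/c2.png',out[1])
E
```

```text
scene 4465 ((488.93927001953125, -44.39366149902344), (111.37189483642578, 278.0941467285156), 73.24250793457031) 0.018544456292538775
[[ 339.74155   -57.624577]
 [ 606.02606  -137.80508 ]
 [ 638.13696   -31.162746]
 [ 371.85248    49.01776 ]]
 dark [305 194  28  26 305] [ 0.56335276 -0.06946971  0.14553698] [ 0.51784806 -0.07869432  0.12131492] [ 0.59474812 -0.05459923  0.16623346]
 dark [217 219  66  19 813] [ 0.37810326 -0.01768981  0.21347531] [ 0.32351265 -0.04315861  0.16683353] [0.46195111 0.01123376 0.24720597]
side 1900 ((478.8447265625, -50.20231628417969), (137.33084106445312, 264.0985412597656), 73.38363647460938) 0.023404968872508453
[[ 332.67398   -78.23926 ]
 [ 585.7441   -153.76141 ]
 [ 625.0155    -22.165375]
 [ 371.94537    53.35678 ]]
 dark [319 164  59  27 525] [ 0.38080948 -0.00135742  0.21641011] [ 0.32426059 -0.0245952   0.17055764] [0.45483042 0.01851575 0.25034614]
 dark [268 179  28  16 306] [ 0.56323044 -0.06302958  0.15286016] [ 0.51944049 -0.07593467  0.12924052] [ 0.59453803 -0.04443008  0.16916935]
```

View pics/c1.png

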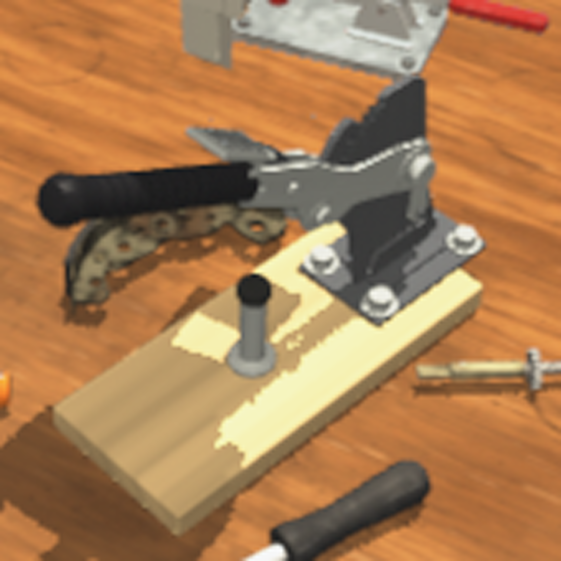

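View pics/c2.png

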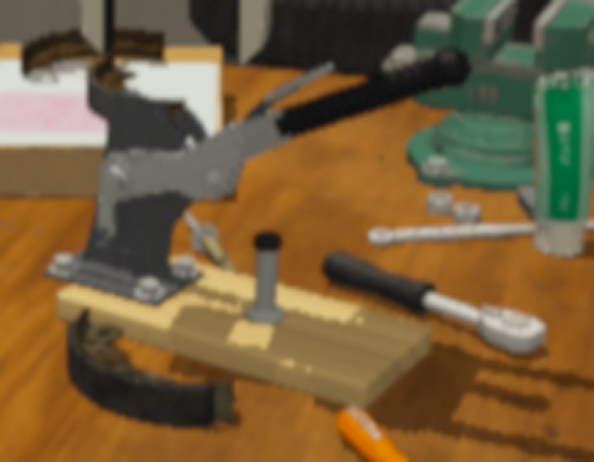

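The crops give the following full-image pixels:
- **Scene:** board corners (221.7,294.2), (258.9,328.2) and (351,256.4); grip end (222.6,230.6); pad outer edge about (262.6,209).
- **Side:** board corners (365.9,253.9), (344.7,268.8) and (252.3,237.9); grip end (372.9,170.6); pad outer tip (335.6,170), with the pad sloping away to about (315,183).

Next I cast these as rays.

```bash
cat >> h.py <<'E'
def ray(n,px):
    c=vision.get_calibration(n);K=c["camera_matrix"];R=cv2.Rodrigues(c["rvec"])[0]
    o=-R.T@c["tvec"].ravel();D=R.T@np.linalg.inv(K)@[*px,1];return o,D
def onplane(n,px,nrm,h):
    o,D=ray(n,px);return o+D*(h-o@nrm)/(D@nrm)
def tri(a,b):
    (o1,d1),(o2,d2)=ray(*a),ray(*b);A=np.c_[d1,-d2];s=np.linalg.lstsq(A,o2-o1,rcond=None)[0]
    p,q=o1+s[0]*d1,o2+s[1]*d2;return (p+q)/2,np.linalg.norm(p-q)
E
python3 - <<'E'
from h import *
np.set_printoptions(precision=4,suppress=True)
Z=np.array([0,0,1.])
S=[onplane("scene",p,Z,.021) for p in [(221.7,294.2),(258.9,328.2),(351,256.4)]]
T=[onplane("side",p,Z,.021) for p in [(365.9,253.9),(344.7,268.8),(252.3,237.9)]]
# scene: A=near end left, B= near end right, C far right; side: B, A, D far-left
A,B,C=S;print('scene',S,np.linalg.norm(A-B),np.linalg.norm(B-C),'ctr',(A+C)/2)
print('yaw',np.arctan2(*(B-C)[1::-1]))
B2,A2,D2=T;print('side',T,np.linalg.norm(A2-B2),np.linalg.norm(A2-D2),'ctr',(B2+D2)/2)
print('yaw',np.arctan2(*(A2-D2)[1::-1]))
y=(np.arctan2(*(B-C)[1::-1])+np.arctan2(*(A2-D2)[1::-1]))/2
c=((A+C)/2+(B2+D2)/2)/2
ex=np.array([np.cos(y),np.sin(y),0]);ey=np.array([-ex[1],ex[0],0]);piv=c*[1,1,0]-.075*ex+.106*Z
print('ctr',c,'yaw',y,'piv',piv)
def loc(p):
    r=p-piv;return np.array([r@ex,r@ey,r@Z])*1000
p,e=tri(("scene",(222.6,230.6)),("side",(372.9,170.6)));l=loc(p);print('grip end',p,e,l,np.hypot(l[0],l[2]),np.arctan2(l[2],l[0]))
for n,q,off in [("scene",(222.6,230.6),0),("side",(372.9,170.6),0),("side",(335.6,170),.015),("side",(335.6,170),-.015),("side",(335.6,170),0),("side",(315.3,183.3),.0),("scene",(262,209),.015),("scene",(276,207),-.015),("scene",(282,198),0)]:
    l=loc(onplane(n,q,ey,piv@ey+off));print(n,q,off,l,np.hypot(l[0],l[2]),np.arctan2(l[2],l[0]))
# depth points of the metal pad in scene: blob above the grip
for n,(x0,y0,x1,y1) in {"scene":(262,206,300,220),"side":(312,168,337,184)}.items():
    d=np.load(n+'.npz')['d'];W=cloud(n,d)[y0:y1:2,x0:x1:3].reshape(-1,3);L=np.array([loc(w) for w in W])
    k=(abs(L[:,1])<25)&(L[:,0]>100)&(L[:,2]>50);print(n);print(L[k].round())
E
```

```text
scene [array([0.3697, 0.0416, 0.021 ]), array([ 0.337 , -0.0607,  0.021 ]), array([ 0.5879, -0.1332,  0.021 ])] 0.10744735593960987 0.2612208761605314 ctr [ 0.4788 -0.0458  0.021 ]
yaw 2.860424439131329
side [array([ 0.3377, -0.0289,  0.021 ]), array([0.3724, 0.0587, 0.021 ]), array([ 0.6235, -0.0337,  0.021 ])] 0.09424253541023826 0.267559658593348 ctr [ 0.4806 -0.0313  0.021 ]
yaw 2.7888744021590415
ctr [ 0.4797 -0.0385  0.021 ] yaw 2.8246494206451853 piv [ 0.551  -0.0619  0.106 ]
grip end [0.3329 0.0015 0.2352] 4.229458056186866e-05 [226.9899   7.657  129.1709] 261.169554223636 0.5173589626207128
scene (222.6, 230.6) 0 [221.5488  -0.     120.5341] 252.2148869672999 0.49826528059967906
side (372.9, 170.6) 0 [230.4478  -0.     131.7169] 265.4346227808967 0.5192523362411955
side (335.6, 170) 0.015 [132.7441  15.     111.6209] 173.4365516839866 0.6991713207565201
side (335.6, 170) -0.015 [149.0363 -15.     122.1096] 192.6722101252236 0.6864157774414437
side (335.6, 170) 0 [140.8902  -0.     116.8653] 183.05066823728916 0.6924584511476679
side (315.3, 183.3) 0.0 [89.4515 -0.     75.517
[... 446 characters left out ...]
 6. 107.]
 [112.   2.  98.]
 [104.   1.  93.]
 [132.   8. 109.]
 [127.  11. 108.]
 [121.  12. 106.]
 [111.   9.  98.]
 [103.   7.  92.]
 [131.  15. 109.]
 [127.  18. 108.]
 [118.  16. 102.]
 [110.  16.  97.]
 [103.  16.  93.]
 [132.  16. 105.]
 [128.  19. 105.]
 [121.  19. 101.]
 [111.  17.  94.]
 [106.  19.  92.]]
side
[[133.   3. 115.]
 [123.  -7. 111.]
 [133. -11. 113.]
 [119. -12. 107.]
 [126. -12. 108.]
 [111. -13. 101.]
 [119. -12. 102.]
 [105. -14.  95.]
 [102.   3.  90.]
 [136.  -1.  97.]
 [146.  -6. 101.]
 [121.  -2.  90.]
 [130.  -5.  93.]
 [139.  -7.  95.]
 [147.  -7.  96.]
 [105.  -1.  82.]
 [114.  -2.  84.]
 [123.  -4.  86.]
 [131.  -5.  88.]
 [138.  -5.  90.]
 [147.  -6.  92.]]
```

Run:
```python
from h import *
np.set_printoptions(precision=1,suppress=True)
y=2.853;Z=np.array([0,0,1.]);ex=np.array([np.cos(y),np.sin(y),0]);ey=np.array([-ex[1],ex[0],0]);c=np.array([.479,-.044,0])
loc=lambda p:np.array([(p-c)@ex,(p-c)@ey,p[2]])*1000
for n,q in [("scene",(332.3,220)),("side",(269,203))]:
  for off in (-.015,0,.015): print(n,q,off,loc(onplane(n,q,ey,c@ey+off)))
print('ball',loc(tri(("scene",(222.6,230.6)),("side",(372.9,170.6)))[0]))
print('post top', loc(tri(("scene",(205+254/3.3,170+290/3.3)),("side",(235+267/3.3,150+241/3.3)))[0]))
for n,(x0,y0,x1,y1) in {"scene":(262,207,290,219),"side":(312,168,337,184)}.items():
    z=np.load(n+'.npz');d=z['d'];hsv=cv2.cvtColor(z['p'],cv2.COLOR_RGB2HSV)
    W=cloud(n,d)
    m=np.zeros(d.shape,bool);m[y0:y1,x0:x1]=1
    m&=(hsv[...,2]>75)&(hsv[...,1]<70)
    L=np.array([loc(w) for w in W[m]]);L=L[(L[:,2]>180)&(abs(L[:,1])<25)]
    print(n,len(L),L.min(0),np.median(L,0),L.max(0)); f=np.polyfit(L[:,0],L[:,2],1);print('slope',np.arctan(f[0]),'z at x=50',np.polyval(f,50))
```

```text
scene (332.3, 220) -0.015 [-144.2  -15.    68.1]
scene (332.3, 220) 0 [-124.3    0.    90. ]
scene (332.3, 220) 0.015 [-104.5   15.   111.8]
side (269, 203) -0.015 [-108.8  -15.   109.2]
side (269, 203) 0 [-119.2   -0.   102.2]
side (269, 203) 0.015 [-129.6   15.    95.2]
ball [153.   -2.1 235.2]
post top [18.  -0.9 80.1]
scene 164 [  9.1 -17.2 182.8] [ 40.4   1.  205.9] [ 58.9  14.3 217.3]
slope 0.560558175221527 z at x=50 211.17790901692956
side 47 [ 13.5 -22.6 181.4] [ 46.2 -15.7 211.6] [ 60.1   7.1 220.7]
slope 0.641413570697959 z at x=50 214.0933285061341
```

Hinge check: the hinge lies about 105 mm behind the board centre at yaw 2.853. The grip end fits that with θ≈0.465 and a 288 mm radius. The pad's depth points match the predicted pad at the same angle. I will raise, close the fingers, turn and go above the pad.

```bash
python3 -m crank '[[-1,0,0,-25,0],[-1,0,0,-45,-0.1],[-1,-8,-18,-45,-0.22],[-1,-16,-36,-45,-0.34],[-1,-24,-54,-45,-0.46],[-1,-30,-68,-45,-0.58],[-1,-35,-78,-45,-0.7],[-1,-35,-78,-45,-0.82],[-1,-35,-78,-45,-0.94],[-1,-35,-78,-45,-1.06],[-1,-35,-78,-45,-1.18],[-1,-35,-78,-45,-1.282]]' 20
python3 -m crank '[[-1,0,0,0,0],[-1,0,0,0,0],[-1,0,0,0,0]]'
python3 - <<'E'
from cell import telemetry,vision
import cv2,numpy as np
s=telemetry.observe();print(s['contact_force'],s['tool_pos'],s['tool_rot'])
o=[]
for n,(x0,y0,x1,y1) in {"scene":(205,130,355,290),"side":(235,110,385,270)}.items():
    p,d=vision.read_camera(n);o.append(cv2.resize(cv2.cvtColor(p,cv2.COLOR_RGB2BGR)[y0:y1,x0:x1],None,fx=2.6,fy=2.6,interpolation=cv2.INTER_CUBIC))
cv2.imwrite('pics/m1.png',np.hstack(o))
E
```

```text
time: 1.1
tool_pos: [0.4469, -0.035, 0.4494]
tool_rot: [-3.142, -0.001, 2.859]
contact_force: [-0.0, -1.1, -0.1]
opening: 0.0161
grip_force: 0.0
time: 1.35
tool_pos: [0.447, -0.0349, 0.4496]
tool_rot: [3.142, -0.0, 2.85]
contact_force: [-0.7, 0.2, -0.7]
opening: 0.0011
grip_force: 0.0
[-0.65735992  0.17037482 -0.65845143] [ 0.44696062 -0.0349467   0.44956999] [ 3.14155807e+00 -3.14747583e-04  2.84983102e+00]
```

View pics/m1.png

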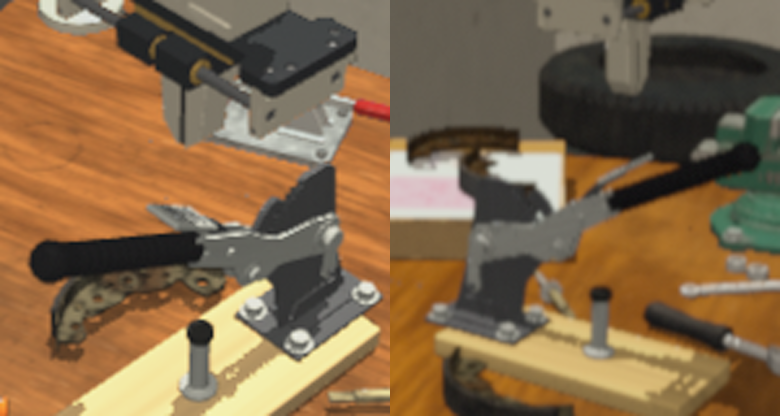

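The tip hangs over the pad: the fingertips are at (628,92) in the right half and the pad runs from about (600,190) to (650,155). I descend until contact.

```bash
python3 -m crank '[[-1,0,0,25,0],[-1,0,0,42,0],[-1,0,0,52,0],[-1,0,0,54,0],[-1,0,0,54,0]]'; python3 -m crank '[[-1,0,0,2,0],[-1,0,0,3,0],[-1,0,0,4,0],[-1,0,0,4,0]]';python3 -m crank '[[-1,0,0,1,0],[-1,0,0,2,0],[-1,0,0,2,0]]'
```

```text
time: 1.87
tool_pos: [0.447, -0.035, 0.3954]
tool_rot: [-3.142, -0.001, 2.852]
contact_force: [0.8, 0.1, 0.4]
opening: 0.0003
grip_force: 0.0
time: 2.2
tool_pos: [0.447, -0.035, 0.392]
tool_rot: [3.142, 0.001, 2.853]
contact_force: [-0.6, 0.1, 0.2]
opening: 0.0005
grip_force: 0.0
time: 2.45
tool_pos: [0.447, -0.035, 0.3896]
tool_rot: [3.142, -0.0, 2.853]
contact_force: [-0.8, 0.4, -0.2]
opening: 0.0004
grip_force: 0.1
```

```bash
python3 -m crank '[[-1,0,0,1,0],[-1,0,0,2,0],[-1,0,0,2,0]]';python3 -m crank '[[-1,0,0,1,0],[-1,0,0,2,0],[-1,0,0,2,0]]'
```

```text
time: 2.7
tool_pos: [0.4471, -0.035, 0.388]
tool_rot: [3.142, 0.001, 2.853]
contact_force: [0.9, 0.9, 3.0]
opening: 0.0004
grip_force: 1.5
time: 2.95
tool_pos: [0.4471, -0.035, 0.3861]
tool_rot: [3.142, 0.001, 2.853]
contact_force: [-0.2, 0.5, 5.5]
opening: 0.0004
grip_force: 2.1
```

Run:
```python
from cell import vision
import cv2,numpy as np
o=[]
for n,(x0,y0,x1,y1) in {"scene":(205,150,305,260),"side":(275,120,375,230)}.items():
    p,d=vision.read_camera(n);o.append(cv2.resize(cv2.cvtColor(p,cv2.COLOR_RGB2BGR)[y0:y1,x0:x1],None,fx=4,fy=4,interpolation=cv2.INTER_CUBIC))
cv2.imwrite('pics/m2.png',np.hstack(o))
```

```text
(no output)
```

View pics/m2.png

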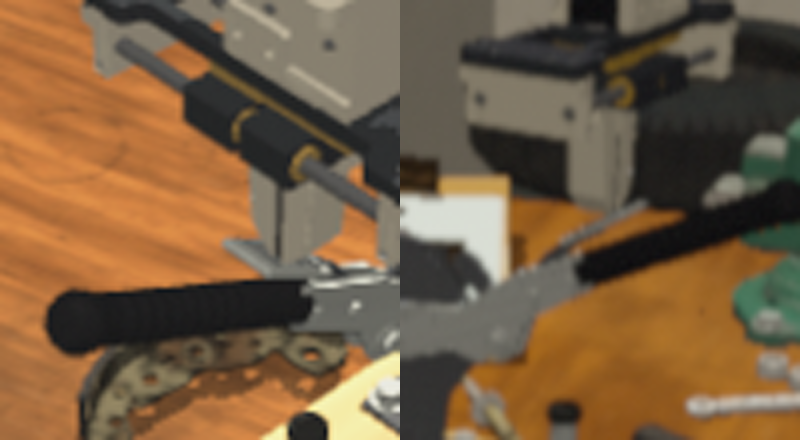

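Contact came at tip z≈0.210, as predicted, and the tip stands on the pad's middle. I press along the pad's own path: outward and down.

```bash
python3 -m crank '[[-1,1,0,1,0],[-1,3,0,2,0],[-1,4,0,3,0],[-1,6,0,4,0],[-1,6,0,4,0]]';python3 -m crank '[[-1,2,0,1,0],[-1,4,0,2.5,0],[-1,5,0,4,0],[-1,5,0,4,0]]'
```

```text
time: 3.47
tool_pos: [0.4415, -0.0333, 0.382]
tool_rot: [3.142, 0.002, 2.853]
contact_force: [3.2, -1.1, 3.9]
opening: 0.0003
grip_force: 2.3
time: 3.8
tool_pos: [0.4377, -0.0322, 0.3787]
tool_rot: [3.141, 0.007, 2.853]
contact_force: [7.6, -2.9, 4.9]
opening: 0.0005
grip_force: 4.1
```

The pad force has passed the spring's 6.5 N equivalent, so the pawl is at home. Now I follow the arc down, with some bias downward.

```bash
python3 -m crank '[[-1,0,0,3,0],[-1,1,0,6,0],[-1,3,0,10,0],[-1,5,0,14,0],[-1,7,0,18,0]]'
```

```text
time: 4.22
tool_pos: [0.43, -0.0299, 0.3605]
tool_rot: [3.141, 0.003, 2.853]
contact_force: [1.6, -0.5, 9.9]
opening: 0.0005
grip_force: 5.2
```

```bash
python3 -m crank '[[-1,2,0,5,0],[-1,4,0,10,0],[-1,6,0,15,0],[-1,8,0,20,0],[-1,10,0,25,0],[-1,11.5,0,30,0],[-1,13,0,35,0],[-1,14,0,40,0]]'
```

```text
time: 4.88
tool_pos: [0.4171, -0.026, 0.3206]
tool_rot: [3.141, 0.004, 2.853]
contact_force: [4.0, -0.5, 10.5]
opening: 0.0002
grip_force: 5.1
```

Run:
```python
from cell import vision
import cv2,numpy as np
o=[]
for n,(x0,y0,x1,y1) in {"scene":(205,170,345,320),"side":(255,130,395,280)}.items():
    p,d=vision.read_camera(n);o.append(cv2.resize(cv2.cvtColor(p,cv2.COLOR_RGB2BGR)[y0:y1,x0:x1],None,fx=2.8,fy=2.8,interpolation=cv2.INTER_CUBIC))
cv2.imwrite('pics/m3.png',np.hstack(o))
```

```text
(no output)
```

View pics/m3.png

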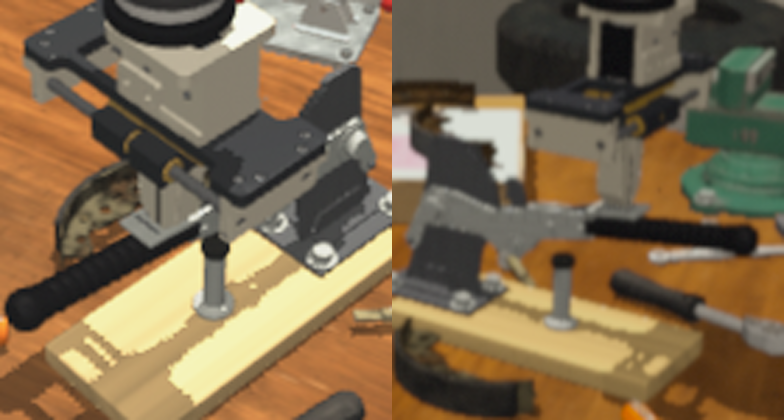

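The lever is well down and the finger stands on the pad, which lies against the grip. About 22 mm remain to the stop.

```bash
python3 -m crank '[[-1,1,0,4,0],[-1,1.5,0,8,0],[-1,2,0,12,0],[-1,2,0,16,0],[-1,2,0,19,0],[-1,2,0,19,0]]';python3 -m crank '[[-1,0,0,1,0],[-1,0,0,2,0],[-1,0,0,3,0],[-1,0,0,3,0]]'
```

```text
time: 5.48
tool_pos: [0.4146, -0.0253, 0.3008]
tool_rot: [3.141, 0.001, 2.853]
contact_force: [1.8, 0.4, 4.9]
opening: 0.0004
grip_force: 2.6
time: 5.82
tool_pos: [0.4145, -0.0253, 0.2981]
tool_rot: [3.141, 0.001, 2.853]
contact_force: [0.6, 0.8, 9.1]
opening: 0.0006
grip_force: 4.2
```

```bash
python3 -m crank '[[-1,0,0,1,0],[-1,0,0,2,0],[-1,0,0,2,0]]';python3 -m crank '[[-1,0,0,1,0],[-1,0,0,2,0],[-1,0,0,2,0]]'
```

```text
time: 6.07
tool_pos: [0.4143, -0.0252, 0.2971]
tool_rot: [3.142, 0.001, 2.853]
contact_force: [-3.7, 0.7, 22.2]
opening: 0.0004
grip_force: 11.0
time: 6.32
tool_pos: [0.4142, -0.0251, 0.2964]
tool_rot: [3.142, 0.002, 2.853]
contact_force: [-9.2, 2.3, 38.5]
opening: 0.0002
grip_force: 19.4
```

The force rises steeply to 38 N at tip z≈0.119, against 0.120 expected, so the lever is on its stop. Lift away.

```bash
python3 -m crank '[[-1,0,0,-3,0],[-1,0,0,-8,0],[-1,0,0,-18,0],[-1,0,0,-35,0],[-1,0,0,-60,0],[-1,0,0,-90,0],[-1,0,0,-120,0],[-1,0,0,-120,0],[-1,0,0,-120,0]]'
python3 - <<'E'
from h import *
np.set_printoptions(precision=1,suppress=True)
o=[]
for n,(x0,y0,x1,y1) in {"scene":(205,170,345,320),"side":(255,130,395,280)}.items():
    p,d=vision.read_camera(n);o.append(cv2.resize(cv2.cvtColor(p,cv2.COLOR_RGB2BGR)[y0:y1,x0:x1],None,fx=2.8,fy=2.8,interpolation=cv2.INTER_CUBIC))
cv2.imwrite('pics/m4.png',np.hstack(o))
E
```

```text
time: 7.07
tool_pos: [0.4141, -0.0252, 0.4143]
tool_rot: [3.142, 0.001, 2.853]
contact_force: [-0.4, -0.1, -1.1]
opening: 0.0006
grip_force: 0.0
```

View pics/m4.png

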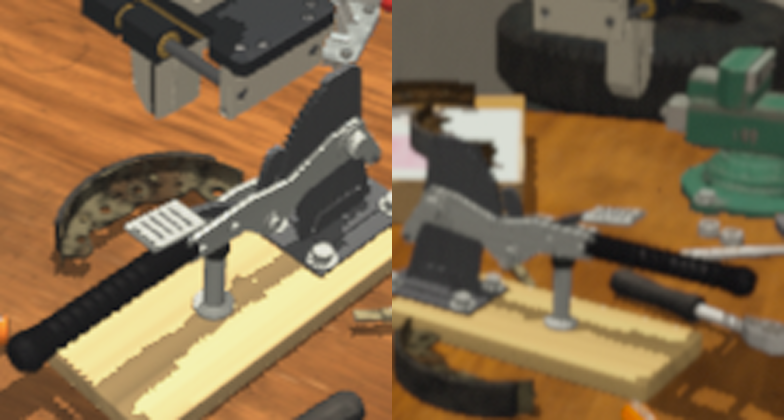

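The lever rests on the post (side half, about (565,262)), the pad has sprung up clear of the grip (about (610,215)), and the loose parts are where they were. The hand is clear of everything.

```bash
python3 -c "
from h import *
print(tri(('scene',(205+25/2.8,170+342/2.8)),('side',(255+348/2.8,130+280/2.8))))
from cell import ticket
print(ticket.hand_in())"
```

```text
(array([0.30891667, 0.01216731, 0.10454165]), np.float64(0.0020632961879534163))
the job is handed in; nothing more can be done
None
```

The handbrake lever is let off and level on its stop (grip end measured at 0.105 m, hinge at 0.106 m), the pawl has sprung back, the loose parts look unmoved, and the job was handed in at about 7 s with the robot touching nothing.

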